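# Clamp the dressing stone that stands behind the tin

### The arm

A 7-joint arm with a two-finger parallel gripper is mounted at the origin on a cart in front of the work surface, level with it; the furniture and walls round the work are solid. World frame = base frame: x ahead of the robot, y to its left, z up, the work surface at z = 0. Lengths are in m, angles in rad, forces in N, time in s.
With the tool pointing down it reaches from about 0.425 to 0.925 m from the base axis. Payload 6.8 kg.
Tool frame: the origin (TCP) lies at the very end of the fingers, on their centre line; the grasp point (between the pads) lies 19 mm behind it; z points along the fingers, y is the line along which they close (so a half turn about z gives the same grasp; the last joint's range is limited). The gripper opens to 85 mm and grips with 20 to 120 N. Pads are 22 mm wide; open, the fingers measure 114 mm over their backs; the gripper's body (76 mm by 85 mm) begins 54 mm behind the grasp point. The pads swing forward as they close: fully open they stand 13 mm farther back than shut.
Start: joints at [1.195, 0.477, 0.022, 1.555, -0.011, 1.109, -0.083], TCP at [0.179, -0.651, 0.231] pointing down, gripper open.
Joint ranges: [-2.96, 2.96], [-0.34, 2.1], [-1.41, 1.46], [0.24, 2.44], [-1.37, 4.51], [0.17, 1.92], [-2.96, 2.96]. Speed limits (rad/s): [2.39, 2.39, 3.14, 3.14, 3.14, 3.14, 3.14].

### API

Orientations are given as a rotation vector (axis times angle).
In Python, from bench import get_obs, viewer, r gives the robot as it stands. The module is installed in compiled form; this text tells all that it offers.
- The arm moves only by the tool play_rows, never from a script. Its argument "commands" is a list that holds one entry, the list of rows, each a list of 5 numbers: the gripper's target within -1 to 1 (shut at 1, half-way at 0, fully open at -1), then the shift along the tool's x, y, z scaled (see below), then the turn about the tool's z scaled (see below). A call has 1 to 12 rows; each row is the pose to reach, as a shift and turn from the pose commanded when the call began, along the tool's axes at that moment; what a row does not reach only later rows make up. The controller multiplies each number of a shift by 0.2 m and each number of a turn by pi/2 rad. A row lasts 1/12 s, in which the tool goes at most 41.7 mm and 7.16 degrees, less where a joint would pass 70% of its speed; a pose out of reach is approached as far as the arm can. A call with a number of a shift or a turn outside -1 to 1 is refused whole. A call with a gripper value outside its range is refused whole. The fingers move at their own pace and stop on an object; "grip_force" is the grip in N (left out, the last holds). Time passes only in rows, so rows that repeat a pose let the fingers close. It gives the time, the measured TCP pose, the force, the opening and the grip force at its end, in the units of the state.
- get_obs(): the state, without advancing time (a new reading comes with each control period).
- viewer.grab_frame(name): name is "side" or "top" or "wrist"; returns a dict with "pixels" (384x512x3 uint8, red, green, blue), "fovy" (degrees; the focal length in pixels is half the picture's height over the tangent of half this angle, whatever the lens; pixels are square), "cx", "cy" (the principal point, pixels), "world_to_cam" (4x4, takes a point from world to camera coordinates); the wrist camera has in their place "hand_eye" (4x4, takes a point from camera to tool coordinates, whose origin is the TCP and whose axes are the flange's). Camera axes: x right, y up, looking along -z (the intrinsics and any distortion apply to the point x, -y, -z); pixel columns grow to the right and rows downward; lengths in m; the calibration is good to about 2 mm. The wrist camera is an equidistant fisheye: a pixel r from the principal point sees the ray r / f radians off the axis. A picture is of the moment at which its call begins: read the wrist's pose just before it. There is no depth.
- r.hand_in(): hands the job in; it is judged then, once.
Trained networks look in a picture, given as the dict that the camera call returned (one of the last four; its "shot" number tells which), for a name from the list of things; names that differ only in an ending like _2 or _b are one class to them, and where a whole thing is asked for, a point or a joint stands for the part that bears it (a point fixed in the world has none). Each returns a list of dicts, best first, with "score" (0 to 1); they miss things now and then, are a little off and sometimes report something else, mostly with a low value. They report only what shows in the picture. A call takes as long as a camera call.
- viewer.trace(picture, thing): "pixels" (384x512 bool, what is visible of it) and "rect" ([left, top, right, bottom] in pixels, round what is visible of it).
The state is a dict: "clock": time; "joints": joint angles; "qvel": joint speeds; "tau": joint torques, N m; "tcp_pos": TCP position; "orientation": TCP orientation; "contact_force": force on the tool from outside, world axes, zero at the start; "moment": the same for the moment, N m; "grip_width": finger opening in m; "gripper_force": force on a finger pad.
Only numpy, scipy, OpenCV 4.12 (cv2) and the standard library are available. Lean on these libraries where they do the work, as an engineer would, in place of code of your own. Each camera call takes 0.05 s, during which the arm holds its last target. There are 200 camera calls.

### The job

The dressing stone stands on edge in the wooden dowel rack, hidden close behind the green tin. Set the tin aside, clamp the stone in the blue-jawed bench holder - flat and centred on the bed, pale side up, its ends snug between the fixed stop and the sliding jaw - and put the tin back on edge in the front slot of the rack, where it stood. Leave the other things on the bench where they are.

Things in the scene. Friction and masses are not known exactly. Their poses are not given: they have to be found in the camera images.
- rack: wooden dowel rack fixed to the bench, 160 mm deep (x), 122 mm wide (y). Origin: centre of its underside on the bench; z up; -x is its front, towards the robot. Board top z = 12 mm. Pairs of 7 mm dowels (round tops at z = 42 mm) at y = +-30 mm, x = -67.5, -32.5, -1.5, 33.5, 68.5 mm; open between the two of a pair. End boards 30 mm high, inner faces y = +-52 mm
- front_slot (a point): middle of the floor of the rack's front slot (rack x = -50, y = 0, z = 12 mm; 28 mm clear), axes as the rack. The second slot, with the stone, is centred at rack x = -17 mm (24 mm clear), the rear slot, with the packet, at x = 51 mm
- tin_center (a point): dark green hinged tin, 61 x 88 x 24 mm (own x, y, z), 0.11 kg, lid stays shut; this point is its centre. It stands on edge in the front slot: own y along the rack's y, own x down, own z (lid face) to the rack's front; its top is 61 mm above the slot floor, 27 mm higher than the stone behind it
- stone_center (a point): two-grit dressing stone, 34 x 90 x 21 mm (own x, y, z), 0.14 kg; its large face on the own +z side is pale tan, the other dark grey; this point is its centre. It stands on a long edge in the second slot: own y along the rack's y, own x down, pale face to the rack's rear, grey face about 10 mm behind the tin, too little for a finger
- holder: bench stone holder fixed to the bench: dark board 184 x 64 mm (x, y), top z = 12 mm; aluminium bed bar along x, 28 mm wide, top z = 26 mm; blue fixed stop at its +x end (rubber face at x = 64 mm) and blue sliding jaw at its -x end, both 42 mm wide, top z = 38 mm. Origin: centre of its underside on the bench, z up
- bed (a point): point on the top of the bed bar (holder x = 19 mm, y = 0, z = 26 mm), axes as the holder: the middle of the underside of the stone when it lies clamped against the stop
- jaw (a joint): position of the sliding jaw in m: 0 = fully open, the gap between jaw and stop is 128 mm minus this value, so 0.038 = closed on the 90 mm stone, 0.046 = its end of travel. It slides towards the stop along the holder's +x, takes about 3 N to move and stays where it is left.
- jaw_tab (a point): middle of the outer face of the jaw's upright steel thumb tab (30 mm wide, 4 mm thick, from z = 16 to 60 mm above the bench), 22 mm outside the jaw's rubber face; push it along the holder's +x; axes as the holder
- packet_center (a point): bystander: crumpled gold foil packet 52 x 88 x 24 mm, centre; stands on edge in the rear slot of the rack, top 64 mm above the bench
- canister_center (a point): bystander: black film canister with grey lid, 34 mm across, 51 mm high, centre; stands between rack and holder
- gem_box_center (a point): bystander: round clear gem box lying flat, 44 mm across, 20 mm high, centre. Between rack and holder the bench in front of the machine (x from 0.40 to 0.58 m) is flat and empty apart from the canister and this box
- toothbrush_center (a point): bystander: old blue toothbrush lying flat along its y, 16 x 180 x 18 mm, centre
- rouge_tub_center (a point): bystander: squat white tub with red lid, 62 mm across, 38 mm high, centre
- lamp_center (a point): bystander: glass spirit lamp, 69 mm across, 83 mm high, centre
- dop_stick_center (a point): bystander: wooden dop stick lying flat along its y, 12 x 122 x 12 mm, centre

How it is judged:
By the outcome, as a careful person would: the job done as asked, in the order asked, and still so for the second after the job is handed in, with the robot touching nothing.
It also fails if it takes over 72 s, if anything falls off the work surface, if the arm or the gripper's body presses on something with over 40 N, if the wrist force passes 120 N, or if a joint passes its speed limit or range.

## Working session

There is one attempt and no reset: what is moved stays moved. The work goes in short steps, Python scripts to look and compute and a tool call to move; the robot and the scene stay as the last step left them, time stands still between calls to the robot, and variables do not carry over. Pictures are saved under pics/ and viewed, at most 10 in all, crops included, and the job is handed in when it is done.

Besides the shell and the picture viewer there is one more tool, called as a command line: name --argument value ..., lists and objects as JSON in quotes. play_rows: Moves the arm, as the interface text tells. Shifts and turns lie within -1 to 1; 1 stands for 0.2 m of shift or pi/2 rad of turn. Its arguments: {"type":"object","properties":{"commands":{"type":"array","items":{"type":"array","items":{"type":"array","items":{"type":"number","minimum":-1,"maximum":1}}}},"grip_force":{"type":"number"}},"required":["commands"]}

```bash
mkdir -p pics; ls
cat > h.py <<'E'
import numpy as np, cv2
from scipy.spatial.transform import Rotation as R
from bench import get_obs, viewer, r
def save(p,name): cv2.imwrite('pics/'+name+'.png',cv2.cvtColor(p['pixels'],cv2.COLOR_RGB2BGR))
def f(p): return 192/np.tan(np.radians(p['fovy'])/2)
def ray(p,u,v):
    d=np.array([(u-p['cx'])/f(p),-(v-p['cy'])/f(p),-1.])
    M=np.linalg.inv(p['world_to_cam']); return M[:3,3],M[:3,:3]@d
def onz(p,u,v,z):
    o,d=ray(p,u,v); return o+d*(z-o[2])/d[2]
def proj(p,X):
    c=p['world_to_cam']@np.r_[X,1]; return p['cx']+f(p)*c[0]/-c[2], p['cy']-f(p)*c[1]/-c[2]
E
python3 - <<'E'
from h import *
o=get_obs(); print({k:np.round(v,3) for k,v in o.items()})
t=viewer.grab_frame('top'); s=viewer.grab_frame('side')
for p,n in((t,'top'),(s,'side')):
    save(p,n); print(n,{k:v for k,v in p.items() if k!='pixels'})
    for th in ['rack','tin_center','stone_center','holder','jaw','jaw_tab','packet_center','canister_center','gem_box_center','toothbrush_center','rouge_tub_center','lamp_center','dop_stick_center']:
        for q in viewer.trace(p,th)[:1]: print(th,round(q['score'],2),q['rect'])
im=np.hstack([cv2.imread('pics/top.png'),cv2.imread('pics/side.png')])
E
```

```text
pics
{'clock': np.float64(0.0), 'joints': array([ 1.195,  0.478,  0.022,  1.556, -0.011,  1.109, -0.083]), 'qvel': array([ 0.001,  0.001,  0.001, -0.   ,  0.   ,  0.   , -0.001]), 'tau': array([ 1.0000e-03, -5.9645e+01,  1.6080e+00, -2.8120e+01,  1.3000e-02,
        9.0000e-03, -0.0000e+00]), 'tcp_pos': array([ 0.178, -0.65 ,  0.23 ]), 'orientation': array([-3.112e+00, -4.190e-01,  1.000e-03]), 'contact_force': array([-0.905,  0.092,  0.062]), 'moment': array([ 0.062, -0.061, -0.009]), 'gripper_force': np.float64(0.0), 'grip_width': np.float64(0.085)}
top {'fovy': 54.04779408092725, 'cx': 248.03462352264665, 'cy': 193.63000493618634, 'world_to_cam': array([[-3.95529781e-04, -9.99971891e-01,  7.48740486e-03,
         4.83115049e-03],
       [ 9.95287257e-01,  3.32396613e-04,  9.69699159e-02,
        -5.97283786e-01],
       [-9.69696790e-02,  7.49047314e-03,  9.95259149e-01,
        -1.17018603e+00],
       [ 0.00000000e+00,  0.00000000e+00,  0.00000000e+00,
         1.00000000e+00]]), 'shot': 1}
rack 0.83 [346.6, 202.7, 391.5, 253.4]
tin_center 0.64 [353.4, 241.8, 387.4, 251.3]
stone
[... 632 characters left out ...]
72,  0.57183398, -1.16874036],
       [ 0.        ,  0.        ,  0.        ,  1.        ]]), 'shot': 2}
rack 0.9 [221.1, 270.9, 308.0, 333.5]
tin_center 0.97 [230.1, 271.6, 256.1, 323.0]
stone_center 0.88 [246.3, 275.2, 267.6, 320.0]
holder 0.88 [208.2, 163.1, 246.2, 208.2]
jaw 0.72 [214.5, 162.7, 229.2, 180.6]
jaw_tab 0.42 [213.7, 160.1, 232.5, 177.8]
packet_center 0.66 [276.3, 271.2, 297.2, 308.2]
canister_center 0.81 [268.8, 221.1, 288.6, 242.8]
gem_box_center 0.72 [260.2, 217.1, 274.1, 230.2]
toothbrush_center 0.6 [316.7, 266.0, 346.8, 328.6]
rouge_tub_center 0.55 [325.2, 240.9, 351.0, 264.1]
lamp_center 0.7 [196.7, 128.2, 213.2, 152.8]
dop_stick_center 0.39 [194.9, 155.8, 225.9, 159.7]
```

Run:
```python
import cv2
a=cv2.imread('pics/top.png')[130:280,100:420]; cv2.imwrite('pics/topc.png',cv2.resize(a,None,fx=2.5,fy=2.5,interpolation=cv2.INTER_CUBIC))
a=cv2.imread('pics/side.png')[120:345,170:370]; cv2.imwrite('pics/sidec.png',cv2.resize(a,None,fx=2.6,fy=2.6,interpolation=cv2.INTER_CUBIC))
```

```text
(no output)
```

View pics/topc.png

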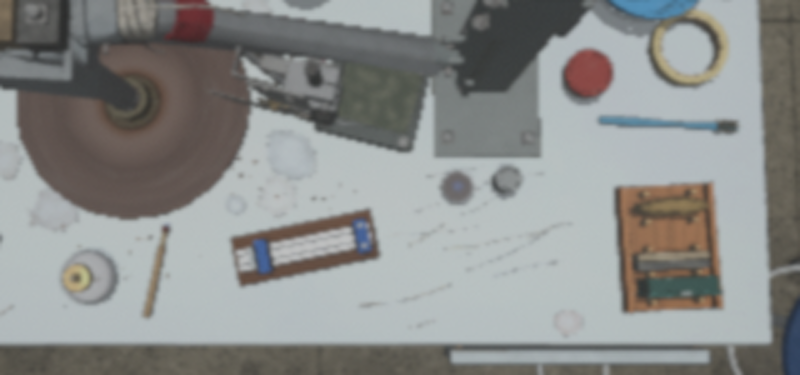

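View pics/sidec.png

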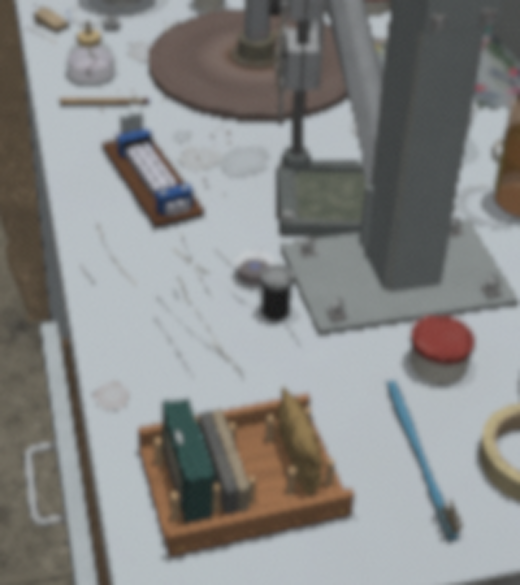

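The top view shows the rack at lower right (347–391, 203–253), with the green tin at the front, the stone behind it and the foil packet at the rear. The holder is at about (193–252, 213–244), with the jaw on the left and the stop on the right. The side view agrees. Next I'll get rough poses.

Run:
```python
from h import *
t=viewer.grab_frame('top'); s=viewer.grab_frame('side')
print('camtop',np.linalg.inv(t['world_to_cam'])[:3,3])
for th,z in [('rack',.012),('holder',.012),('tin_center',.073),('stone_center',.046),('packet_center',.064),('canister_center',.051),('gem_box_center',.02),('jaw',.038),('jaw_tab',.06)]:
    for p,n in((t,'top'),(s,'side')):
        q=viewer.trace(p,th)
        if not q: continue
        m=q[0]['pixels'].astype(np.uint8)
        c=cv2.findContours(m,0,2)[0]; c=max(c,key=cv2.contourArea)[:,0,:]
        P=np.array([onz(p,u,v,z)[:2] for u,v in c],dtype=np.float32)
        rr=cv2.minAreaRect(P*1000)
        print(th,n,np.round(rr[0]),np.round(rr[1]),round(rr[2],1))
```

```text
camtop [0.48099829 0.0137948  1.22252074]
rack top [ 487. -378.] [160. 129.] 2.7
rack side [ 489. -370.] [168. 143.] 2.7
holder top [487.  88.] [ 68. 184.] 11.6
holder side [483. 111.] [ 74. 246.] 10.8
tin_center top [ 439. -370.] [101.  24.] 90.0
tin_center side [ 433. -398.] [ 34. 127.] 2.3
stone_center top [ 471. -369.] [ 23. 101.] 4.2
stone_center side [ 469. -384.] [106.  22.] 89.5
packet_center top [ 537. -367.] [19. 84.] 0.0
packet_center side [ 530. -392.] [ 28. 108.] 4.6
canister_center side [ 566. -192.] [84. 32.] 72.1
gem_box_center top [ 566. -109.] [42. 42.] 89.5
gem_box_center side [482. 101.] [ 70. 244.] 10.2
jaw top [476. 141.] [37. 28.] 0.7
jaw_tab top [ 538. -366.] [18. 87.] 4.4
jaw_tab side [472. 112.] [86. 40.] 80.2
```

```bash
cat >> h.py <<'E'
def pose():
    o=get_obs(); return np.array(o['tcp_pos']),R.from_rotvec(o['orientation']).as_matrix(),o
def go(x,y,z,yawy):
    """units for play_rows to reach the world point with tool y at yawy deg (mod 180)"""
    p,M,o=pose(); d=M.T@(np.array([x,y,z])-p)/.2
    cur=np.degrees(np.arctan2(M[1,1],M[0,1])); t=-((yawy-cur+90)%180-90)/90
    print('pos',p.round(4),'yaw y',round(cur,2),'F',np.round(o['contact_force'],1),'w',round(o['grip_width'],4),'t',round(o['clock'],2),'q7',round(o['joints'][6],2))
    print('shift',d.round(3),'turn',round(t,3))
def wray(p,u,v,P,M):
    dx,dy=u-p['cx'],v-p['cy']; rr=np.hypot(dx,dy); th=rr/f(p); s=np.sin(th)/max(rr,1e-9)
    c=np.array([dx*s,-dy*s,-np.cos(th)]); H=p['hand_eye']
    return P+M@H[:3,3], M@(H[:3,:3]@c)
def wonz(p,u,v,z,P,M):
    o,d=wray(p,u,v,P,M); return o+d*(z-o[2])/d[2]
def wproj(p,X,P,M):
    c=np.linalg.inv(p['hand_eye'])@np.r_[M.T@(np.asarray(X)-P),1]; c=c[:3]
    th=np.arctan2(np.hypot(c[0],c[1]),-c[2]); a=np.arctan2(-c[1],c[0])
    return p['cx']+f(p)*th*np.cos(a), p['cy']+f(p)*th*np.sin(a)
E
python3 - <<'E'
from h import *
p=viewer.grab_frame('wrist'); print({k:v for k,v in p.items() if k!='pixels'})
go(.33,-.49,.23,-30); go(.45,-.375,.23,2.7)
E
```

```text
{'fovy': 65.70646984690485, 'cx': 250.63448173940267, 'cy': 192.5595186411175, 'hand_eye': array([[ 3.40384674e-04,  9.45272386e-01,  3.26282087e-01,
         8.28102496e-02],
       [ 9.99999929e-01, -2.68718070e-04, -2.64718418e-04,
         2.18137973e-04],
       [-1.62553117e-04,  3.26282154e-01, -9.45272410e-01,
        -1.42695531e-01],
       [ 0.00000000e+00,  0.00000000e+00,  0.00000000e+00,
         1.00000000e+00]]), 'shot': 5}
pos [ 0.1786 -0.6509  0.2313] yaw y -74.66 F [ 0.5 -0.4  0.3] w 0.0855 t 2.45 q7 -0.08
shift [ 0.943 -0.576  0.007] turn -0.496
pos [ 0.1786 -0.6509  0.2313] yaw y -74.66 F [ 0.5 -0.4  0.3] w 0.0855 t 2.45 q7 -0.08
shift [ 1.674 -0.971  0.007] turn -0.86
```

play_rows --commands '[[[-1,0.25,-0.15,0,-0.08],[-1,0.45,-0.27,0,-0.16],[-1,0.65,-0.4,0,-0.24],[-1,0.85,-0.52,0,-0.32],[-1,0.95,-0.57,0,-0.4],[-1,0.95,-0.57,0,-0.48],[-1,0.95,-0.57,0,-0.56]]]'

```text
clock: 3.03
tcp_pos: [0.3366, -0.4864, 0.2318]
orientation: [2.63, 1.718, 0.004]
contact_force: [-0.2, -1.0, -0.3]
grip_width: 0.0853
gripper_force: 0.0
```

Run:
```python
from h import *
go(.45,-.375,.23,2.7)
```

```text
pos [ 0.3366 -0.4864  0.2318] yaw y -23.68 F [-0.2 -1.  -0.3] w 0.0853 t 3.03 q7 0.37
shift [0.738 0.295 0.011] turn -0.293
```

play_rows --commands '[[[-1,0.2,0.08,0,-0.08],[-1,0.4,0.16,0,-0.16],[-1,0.6,0.24,0,-0.24],[-1,0.74,0.295,0,-0.292],[-1,0.74,0.295,0,-0.292]]]'

```text
clock: 3.45
tcp_pos: [0.4534, -0.3731, 0.232]
orientation: [2.169, 2.271, 0.008]
contact_force: [-0.5, 0.3, -0.4]
grip_width: 0.0854
gripper_force: 0.0
```

```bash
cat > look.py <<'E'
from h import *
import sys
P,M,o=pose(); p=viewer.grab_frame('wrist'); save(p,sys.argv[1]); go(.437,-.377,.10,2.7)
for a in sys.argv[2:]:
    th,z=a.split(':'); q=viewer.trace(p,th)
    if not q: print(th,'none'); continue
    m=q[0]['pixels'].astype(np.uint8); c=max(cv2.findContours(m,0,2)[0],key=cv2.contourArea)[:,0,:]
    W=np.array([wonz(p,u,v,float(z),P,M)[:2] for u,v in c],dtype=np.float32); rr=cv2.minAreaRect(W*1000)
    print(th,round(q[0]['score'],2),np.round(q[0]['rect']),np.round(rr[0],1),np.round(rr[1],1),round(rr[2],1))
E
python3 look.py w1 rack:.012 tin_center:.073 stone_center:.046 packet_center:.064
```

```text
pos [ 0.4504 -0.3765  0.2317] yaw y 2.23 F [ 0.2  0.8 -0.3] w 0.0855 t 3.5 q7 0.5
shift [-0.    -0.069  0.658] turn -0.005
rack 0.61 [208. 113. 343. 214.] [ 485.9 -377.5] [170.  130.7] 2.4
tin_center 0.77 [222. 132. 247. 217.] [ 435.2 -373.5] [24.8 93.5] 1.5
stone_center 0.89 [254. 127. 274. 207.] [ 467.4 -370.6] [21.4 93.3] 2.8
packet_center 0.56 [305. 133. 334. 208.] [ 529.5 -367.9] [86.7 26.7] 89.6
```

View pics/w1.png

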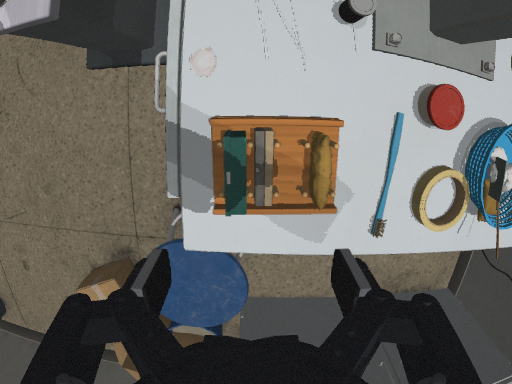

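Wrist view: the tin is at (222–247, 132–217), the stone at (254–274, 127–207) and the packet at (305–334). All agree with the rack pose of about (0.486, -0.377) at 2.5°. Next is the tin grasp.

play_rows --commands '[[[-1,0,-0.074,0.2,-0.003],[-1,0,-0.074,0.4,-0.003],[-1,0,-0.074,0.6,-0.003],[-1,0,-0.074,0.8,-0.003],[-1,0,-0.074,0.905,-0.003],[-1,0,-0.074,0.905,-0.003],[0.3,0,-0.074,0.905,-0.003],[1,0,-0.074,0.905,-0.003],[1,0,-0.074,0.905,-0.003],[1,0,-0.074,0.905,-0.003],[1,0,-0.074,0.905,-0.003],[1,0,-0.074,0.905,-0.003]]]' --grip_force 40

```text
clock: 4.7
tcp_pos: [0.4332, -0.3818, 0.0519]
orientation: [2.179, 2.258, 0.001]
contact_force: [0.4, 0.1, 6.7]
grip_width: 0.0238
gripper_force: 40.2
```

Run:
```python
from h import *
go(.437,-.377,.05,2.5)
```

```text
pos [ 0.4332 -0.3818  0.0519] yaw y 2.03 F [0.4 0.1 6.7] w 0.0238 t 4.7 q7 0.42
shift [0.023 0.02  0.01 ] turn -0.005
```

play_rows --commands '[[[1,0,0,-0.12,0],[1,0,0,-0.3,0],[1,0,0,-0.48,0],[1,0.15,0,-0.5,0],[1,0.33,0.02,-0.5,0],[1,0.51,0.04,-0.5,0],[1,0.69,0.05,-0.5,0],[1,0.83,0.05,-0.45,0],[1,0.83,0.05,-0.28,0],[1,0.83,0.05,-0.1,0],[1,0.83,0.05,0,0],[1,0.83,0.05,0,0]]]'

```text
clock: 5.7
tcp_pos: [0.433, -0.2134, 0.0469]
orientation: [-2.176, -2.256, 0.004]
contact_force: [-0.2, -0.2, -2.4]
grip_width: 0.0234
gripper_force: 40.0
```

```bash
python3 look.py w2 tin_center:.085 gem_box_center:.02 canister_center:.051
```

```text
pos [ 0.4344 -0.214   0.0489] yaw y 2.06 F [-0.6 -0.4 -1.2] w 0.0236 t 5.75 q7 0.09
shift [-0.815 -0.017 -0.257] turn -0.007
tin_center 0.55 [225. 152. 276. 331.] [ 431.2 -192.6] [20.6 85. ] 2.8
gem_box_center 0.7 [418.  50. 480. 116.] [ 557.2 -107.8] [53.8 43.2] 8.4
canister_center 0.81 [422. 145. 496. 212.] [ 554.8 -161.4] [33.6 65.6] 66.6
```

View pics/w2.png

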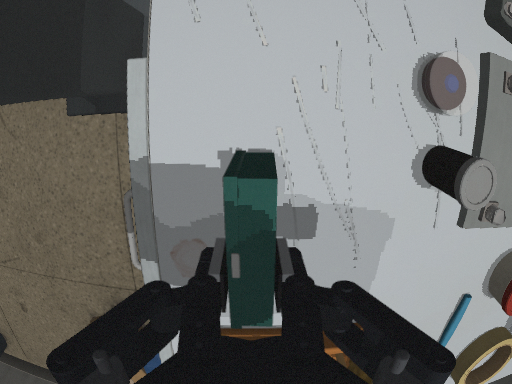

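The tin is held upright at (225–276, 152–331). I'll lower it to the bench and release it.

play_rows --commands '[[[1,0,0,0.03,0],[1,0,0,0.04,0],[1,0,0,0.046,0],[1,0,0,0.046,0],[1,0,0,0.046,0]]]'

```text
clock: 6.32
tcp_pos: [0.4362, -0.2149, 0.0413]
orientation: [2.182, 2.26, 0.0]
contact_force: [-0.1, 0.3, -1.5]
grip_width: 0.0236
gripper_force: 40.0
```

play_rows --commands '[[[1,0,0,0.006,0],[1,0,0,0.012,0],[1,0,0,0.012,0],[1,0,0,0.012,0]]]'

```text
clock: 6.65
tcp_pos: [0.4371, -0.2149, 0.0391]
orientation: [2.18, 2.26, 0.001]
contact_force: [1.1, 0.9, 2.8]
grip_width: 0.0235
gripper_force: 39.1
```

play_rows --commands '[[[0.3,0,0,0,0],[-0.2,0,0,0,0],[-0.6,0,0,0,0],[-0.8,0,0,-0.1,0],[-1,0,0,-0.3,0],[-1,0,0,-0.5,0],[-1,-0.1,0,-0.6,0],[-1,-0.25,0.05,-0.6,0],[-1,-0.42,0.1,-0.6,0],[-1,-0.6,0.15,-0.6,0],[-1,-0.7,0.15,-0.6,0],[-1,-0.7,0.15,-0.6,0]]]'

```text
clock: 7.65
tcp_pos: [0.4699, -0.3594, 0.1582]
orientation: [2.188, 2.252, -0.003]
contact_force: [0.5, 0.7, 0.1]
grip_width: 0.0853
gripper_force: 0.0
```

```bash
python3 look.py w3 rack:.012 tin_center:.061 stone_center:.046 packet_center:.064
python3 - <<'E'
import cv2
a=cv2.imread('pics/w3.png')[130:384,110:410]; cv2.imwrite('pics/w3c.png',cv2.resize(a,None,fx=2.3,fy=2.3,interpolation=cv2.INTER_CUBIC))
E
```

```text
pos [ 0.47   -0.3562  0.158 ] yaw y 1.77 F [ 0.4  0.6 -0.2] w 0.0855 t 7.7 q7 0.4
shift [-0.099 -0.168  0.29 ] turn -0.01
rack 0.47 [306. 152. 336. 249.] [ 544.2 -385.6] [ 30.6 109.4] 5.7
tin_center 0.93 [204.   0. 237.  71.] [ 439.9 -228.1] [25.4 61.5] 1.8
stone_center 0.74 [236. 147. 262. 247.] [ 467.8 -370.2] [21.8 96.4] 3.0
packet_center 0.79 [303. 155. 339. 250.] [ 529.7 -366.9] [25.7 91.7] 5.8
```

View pics/w3c.png

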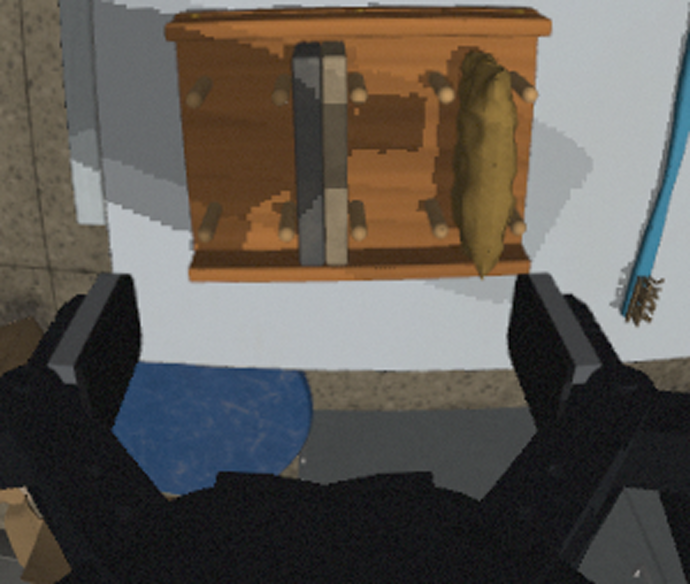

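The crop shows the stone standing in the second slot with its grey side to the front and pale side to the rear. The packet is undisturbed at the rear. I'll grasp with the gripper half open, to clear the packet.

play_rows --commands '[[[0,-0.05,-0.014,0.0,-0.011],[0,-0.089,-0.014,0.1,-0.011],[0,-0.089,-0.014,0.25,-0.011],[0,-0.089,-0.014,0.38,-0.011],[0,-0.089,-0.014,0.48,-0.011],[0,-0.089,-0.014,0.56,-0.011],[0,-0.089,-0.014,0.62,-0.011],[0,-0.089,-0.014,0.66,-0.011],[0,-0.089,-0.014,0.69,-0.011],[0,-0.089,-0.014,0.69,-0.011]]]'

```text
clock: 8.73
tcp_pos: [0.4687, -0.3709, 0.0201]
orientation: [-2.161, -2.279, 0.0]
contact_force: [0.4, 0.1, 0.5]
grip_width: 0.0426
gripper_force: 0.0
```

play_rows --commands '[[[0.4,0,0,0,0],[1,0,0,0,0],[1,0,0,0,0],[1,0,0,0,0],[1,0,0,0,0],[1,0,0,0,0]]]' --grip_force 50

```text
clock: 9.23
tcp_pos: [0.4696, -0.372, 0.0217]
orientation: [2.161, 2.278, 0.0]
contact_force: [-0.2, 0.3, 6.1]
grip_width: 0.0206
gripper_force: 49.8
```

Run:
```python
from h import *
go(.45,-.085,.15,2.8)
```

```text
pos [ 0.4696 -0.372   0.0217] yaw y 3.01 F [-0.2  0.3  6.1] w 0.0206 t 9.23 q7 0.36
shift [ 1.437 -0.022 -0.643] turn 0.002
```

play_rows --commands '[[[1,0,0,-0.12,0],[1,0,0,-0.3,0],[1,0,0,-0.48,0],[1,0.1,0,-0.6,0],[1,0.28,0,-0.6,0],[1,0.46,0,-0.6,0],[1,0.64,0,-0.6,0],[1,0.82,0,-0.6,0],[1,0.95,0,-0.6,0],[1,0.95,0,-0.6,0]]]'

```text
clock: 10.07
tcp_pos: [0.4584, -0.1755, 0.1407]
orientation: [-2.152, -2.286, -0.002]
contact_force: [0.3, 0.2, -0.8]
grip_width: 0.0205
gripper_force: 50.6
```

Run:
```python
from h import *
go(.46,-.085,.013,2.8)
```

```text
pos [ 0.4584 -0.1755  0.1407] yaw y 3.47 F [ 0.3  0.2 -0.8] w 0.0205 t 10.07 q7 0.12
shift [0.45  0.036 0.64 ] turn 0.007
```

play_rows --commands '[[[1,0.17,0.03,0,0],[1,0.34,0.03,0,0],[1,0.45,0.03,0.1,0],[1,0.45,0.03,0.28,0],[1,0.45,0.03,0.42,0],[1,0.45,0.03,0.52,0],[1,0.45,0.03,0.58,0],[1,0.45,0.03,0.61,0],[1,0.45,0.03,0.62,0],[1,0.45,0.03,0.62,0],[1,0.45,0.03,0.62,0]]]'

```text
clock: 10.98
tcp_pos: [0.4608, -0.0919, 0.0174]
orientation: [2.162, 2.278, 0.001]
contact_force: [0.0, -0.6, -1.9]
grip_width: 0.0204
gripper_force: 50.6
```

play_rows --commands '[[[1,0,0,0.015,0],[1,0,0,0.025,0],[1,0,0,0.032,0],[1,0,0,0.032,0],[1,0,0,0.032,0]]]'

```text
clock: 11.4
tcp_pos: [0.4602, -0.0916, 0.0104]
orientation: [2.162, 2.279, 0.0]
contact_force: [-0.1, 0.7, -1.3]
grip_width: 0.0205
gripper_force: 50.6
```

play_rows --commands '[[[1,0,0,0.006,0],[1,0,0,0.01,0],[1,0,0,0.01,0],[1,0,0,0.01,0]]]'

```text
clock: 11.73
tcp_pos: [0.4604, -0.0916, 0.0097]
orientation: [2.161, 2.278, -0.001]
contact_force: [-6.3, 1.0, 19.4]
grip_width: 0.0207
gripper_force: 53.5
```

play_rows --commands '[[[1,0,0,-0.01,0],[0.3,0,0,-0.01,0],[-0.3,0,0,-0.01,0],[-1,0,0,-0.01,0],[-1,0,0,0.0,0],[-1,0,0,0.02,0],[-1,0,0,0.02,0],[-1,0,0,0.02,0]]]'

```text
clock: 12.4
tcp_pos: [0.4598, -0.0915, 0.0039]
orientation: [-2.162, -2.279, 0.001]
contact_force: [-0.7, -0.5, 0.6]
grip_width: 0.0852
gripper_force: 0.0
```

```bash
python3 look.py w4 stone_center:.034
python3 - <<'E'
import cv2
a=cv2.imread('pics/w4.png')[100:384,80:430]; cv2.imwrite('pics/w4c.png',cv2.resize(a,None,fx=2,fy=2))
E
```

```text
pos [ 0.4599 -0.0915  0.004 ] yaw y 3.02 F [-0.8  0.1  0.1] w 0.0856 t 12.45 q7 -0.25
shift [-1.419 -0.19  -0.48 ] turn 0.004
stone_center 0.74 [228. 177. 279. 340.] [459.2 -84.9] [21.4 89.7] 3.1
```

View pics/w4c.png

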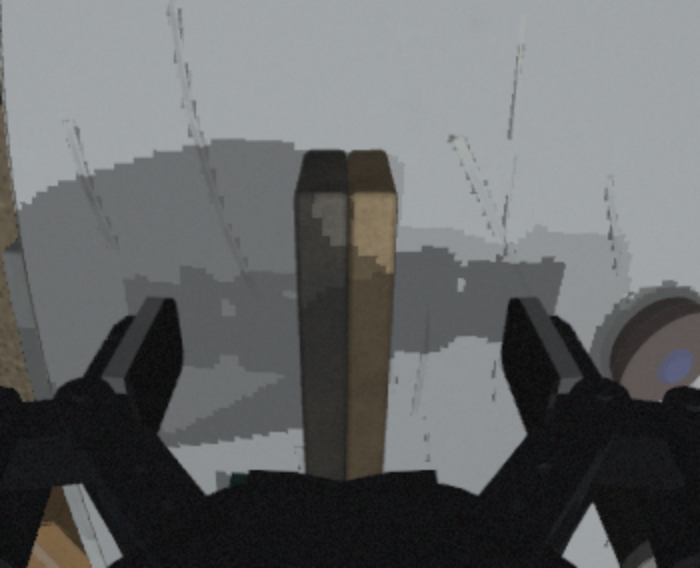

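The stone stands free between the open fingers. The gem box is just to the right, and an open-finger push would reach too near the base. I'll lift, close the fingers, come down behind the stone and tip it forward.

play_rows --commands '[[[-1,0,0,-0.15,0],[-1,0,0,-0.33,0],[0,0,0,-0.45,0],[1,0,0.1,-0.45,0],[1,0,0.22,-0.45,0],[1,0,0.22,-0.43,0],[1,0,0.22,-0.3,0],[1,0,0.22,-0.2,0],[1,0,0.22,-0.135,0],[1,0,0.22,-0.125,0],[1,0,0.22,-0.125,0]]]'

```text
clock: 13.42
tcp_pos: [0.5031, -0.089, 0.0285]
orientation: [-2.16, -2.278, 0.002]
contact_force: [0.3, -0.6, -0.5]
grip_width: 0.0002
gripper_force: 0.0
```

play_rows --commands '[[[1,0,-0.04,0,0],[1,0,-0.08,0,0],[1,0,-0.12,0,0],[1,0,-0.16,0,0],[1,0,-0.2,0,0],[1,0,-0.24,0,0],[1,0,-0.27,0,0],[1,0,-0.27,0,0]]]'

```text
clock: 14.08
tcp_pos: [0.4502, -0.0926, 0.0309]
orientation: [2.161, 2.277, 0.002]
contact_force: [-1.2, -0.6, -0.8]
grip_width: 0.0003
gripper_force: 0.0
```

play_rows --commands '[[[1,0,0.05,-0.1,0],[1,0,0.1,-0.25,0],[0,0,0.1,-0.42,0],[-1,0,0,-0.5,0],[-1,0,0,-0.5,0],[-1,0,0,-0.5,0]]]'

```text
clock: 14.58
tcp_pos: [0.4495, -0.0927, 0.13]
orientation: [2.162, 2.277, -0.0]
contact_force: [0.1, -0.3, 0.4]
grip_width: 0.0485
gripper_force: 0.0
```

```bash
python3 look.py w5 stone_center:.021 gem_box_center:.02
python3 - <<'E'
import cv2
a=cv2.imread('pics/w5.png')[100:384,80:430]; cv2.imwrite('pics/w5c.png',cv2.resize(a,None,fx=2,fy=2))
E
```

```text
pos [ 0.4496 -0.0926  0.1292] yaw y 2.98 F [0.7 0.3 0.2] w 0.0553 t 14.63 q7 -0.09
shift [-1.417 -0.137  0.147] turn 0.003
stone_center 0.73 [211. 140. 250. 235.] [430.1 -93.4] [33.7 90.9] 2.9
gem_box_center 0.92 [344. 185. 388. 228.] [ 558.9 -104.7] [44.8 49.7] 73.6
```

View pics/w5c.png

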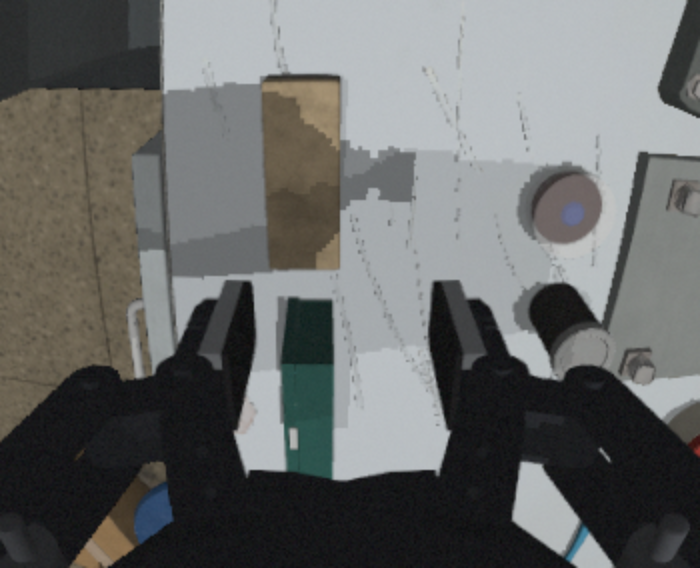

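The stone lies flat, pale side up, at (0.430, -0.093) with 2.9° yaw. The tin and gem box are undisturbed. Grasping across the 34 mm width.

play_rows --commands '[[[-1,0,-0.05,0,0],[-1,0,-0.098,0.08,0],[-1,0,-0.098,0.22,0],[-1,0,-0.098,0.36,0],[-1,0,-0.098,0.48,0],[-1,0,-0.098,0.56,0],[-1,0,-0.098,0.61,0],[-1,0,-0.098,0.62,0],[-1,0,-0.098,0.62,0]]]'

```text
clock: 15.48
tcp_pos: [0.4299, -0.0929, 0.0048]
orientation: [-2.161, -2.278, 0.001]
contact_force: [-0.0, -0.2, 0.5]
grip_width: 0.0857
gripper_force: 0.0
```

play_rows --commands '[[[0,0,0,0,0],[1,0,0,0,0],[1,0,0,0,0],[1,0,0,0,0],[1,0,0,0,0],[1,0,0,0,0]]]' --grip_force 50

```text
clock: 15.98
tcp_pos: [0.431, -0.0934, 0.0062]
orientation: [2.162, 2.278, 0.0]
contact_force: [-1.5, 1.3, 9.4]
grip_width: 0.0337
gripper_force: 49.8
```

play_rows --commands '[[[1,0,0.02,-0.12,0],[1,0,0.05,-0.28,0],[1,0,0.08,-0.44,0],[1,0,0.15,-0.58,0],[1,0,0.2,-0.6,0],[1,0,0.2,-0.6,0]]]'

```text
clock: 16.48
tcp_pos: [0.4742, -0.0912, 0.1277]
orientation: [2.159, 2.275, 0.007]
contact_force: [0.4, 0.6, -1.5]
grip_width: 0.0331
gripper_force: 51.1
```

```bash
python3 look.py w6 holder:.012 stone_center:.14 jaw:.038 jaw_tab:.06
python3 - <<'E'
from h import *
go(.491,.069,.10,11.6)
E
```

```text
pos [ 0.4715 -0.0912  0.1258] yaw y 3.01 F [-1.  -0.2 -1.7] w 0.0331 t 16.53 q7 -0.11
shift [-1.418 -0.247  0.129] turn 0.003
holder 0.91 [237.   0. 323.  94.] [493.6  40.3] [64.1 85.3] 11.6
stone_center 0.56 [216. 171. 288. 330.] [473.  -91.5] [34.7 96.4] 3.2
jaw none
jaw_tab none
pos [ 0.4686 -0.091   0.1237] yaw y 3.02 F [-0.1 -1.  -1.5] w 0.0331 t 16.73 q7 -0.11
shift [0.793 0.154 0.119] turn -0.095
```

View pics/w6.png

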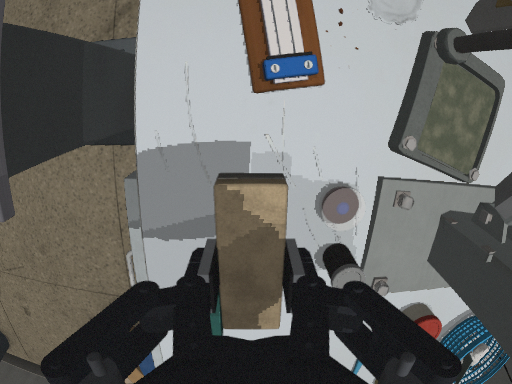

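The stone is held flat, pale side up. The holder's stop end is visible at about (265–320, 55–80). I'll move nearer, align the yaw and measure the holder.

play_rows --commands '[[[1,0.12,0.02,-0.05,-0.03],[1,0.26,0.04,-0.1,-0.06],[1,0.36,0.06,-0.1,-0.095],[1,0.36,0.06,-0.1,-0.095],[1,0.36,0.06,-0.1,-0.095]]]'

```text
clock: 17.15
tcp_pos: [0.4778, -0.0175, 0.1444]
orientation: [-1.982, -2.435, 0.002]
contact_force: [0.1, -0.2, -2.3]
grip_width: 0.0331
gripper_force: 51.1
```

```bash
python3 look.py w7 holder:.012 stone_center:.15 jaw:.038 jaw_tab:.06;  python3 - <<'E'
import cv2
a=cv2.imread('pics/w7.png')[0:230,170:400]; cv2.imwrite('pics/w7c.png',cv2.resize(a,None,fx=2.6,fy=2.6,interpolation=cv2.INTER_CUBIC))
E
```

```text
pos [ 0.4776 -0.0188  0.1443] yaw y 11.57 F [-0.3  0.  -1.3] w 0.0332 t 17.2 q7 -0.12
shift [-1.714 -0.558  0.222] turn 0.099
holder 0.81 [246.   0. 316. 173.] [485.5  80.4] [ 64.5 164.8] 11.8
stone_center 0.92 [212. 172. 287. 332.] [477.4 -21.8] [ 36.5 101.7] 11.8
jaw 0.93 [261.   0. 313.  26.] [472.8 139.4] [42.8 22.9] 14.8
jaw_tab 0.55 [259.   0. 310.  25.] [471.7 132.8] [39.  20.9] 14.7
```

View pics/w7c.png

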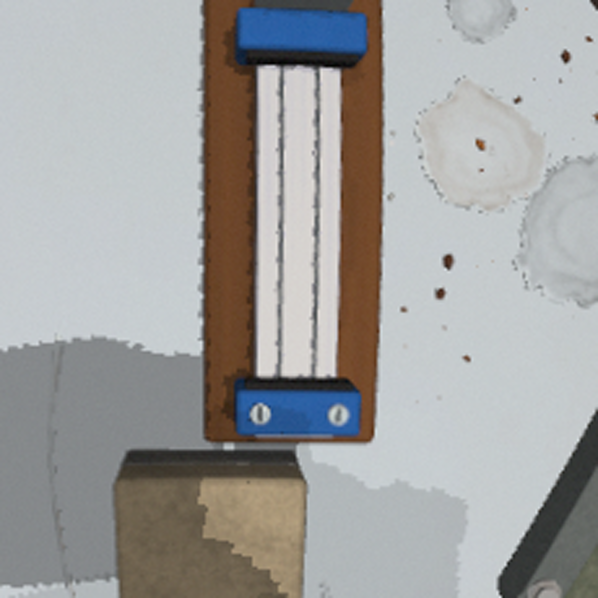

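The crop shows the holder clearly. The bed runs from (256, 375) to (341, 66), the stop top from (237, 390) to (360, 435), and the board's near corners are at (205, 441) and (373, 440), all in crop pixels.

Run:
```python
from h import *
P,M,o=pose(); p=viewer.grab_frame('wrist')
a=np.radians(-78.4); ax=np.array([np.cos(a),np.sin(a)]); ay=np.array([-ax[1],ax[0]]); c0=np.array([.487,.088])
for n,u,v,z in [('board L',205,441,.012),('board R',373,440,.012),('boardL mid',204,200,.012),('boardR mid',381,200,.012),('bed L lo',256,370,.026),('bed R lo',338,370,.026),('bed L hi',258,70,.026),('bed R hi',341,70,.026),
 ('stop L in',237,390,.038),('stop R in',360,390,.038),('stop L out',237,435,.038),('stop R out',360,435,.038),('jaw L in',237,54,.038),('jaw R in',362,54,.038),
 ('stone tL',118,480,P[2]+.0148),('stone tR',306,478,P[2]+.0148)]:
    X=wonz(p,u/2.6+170,v/2.6,z,P,M); d=X[:2]-c0
    print(n,X.round(4),'holder',(d@ax*1000).round(1),(d@ay*1000).round(1))
go(.491,.069,.06,11.6)
```

```text
board L [ 0.4726 -0.0086  0.012 ] holder 91.8 -33.5
board R [0.5338 0.0046 0.012 ] holder 91.1 29.1
boardL mid [0.455 0.077 0.012] holder 4.3 -33.6
boardR mid [0.5159 0.0911 0.012 ] holder 2.7 28.9
bed L lo [0.4841 0.0231 0.026 ] holder 63.0 -15.9
bed R lo [0.5118 0.0291 0.026 ] holder 62.7 12.5
bed L hi [0.4638 0.124  0.026 ] holder -40.0 -15.5
bed R hi [0.4907 0.1307 0.026 ] holder -41.1 12.2
stop L in [0.4784 0.0171 0.038 ] holder 67.7 -22.7
stop R in [0.5183 0.0257 0.038 ] holder 67.3 18.1
stop L out [0.4815 0.0022 0.038 ] holder 83.0 -22.6
stop R out [0.5221 0.0107 0.038 ] holder 82.7 18.9
jaw L in [0.4561 0.1251 0.038 ] holder -42.6 -22.8
jaw R in [0.4948 0.1348 0.038 ] holder -44.3 17.1
stone tL [0.4528 0.0194 0.1595] holder 60.4 -47.3
stone tR [0.4848 0.0262 0.1595] holder 60.1 -14.5
pos [ 0.4783 -0.0196  0.1449] yaw y 11.46 F [-0.4  0.4 -1.3] w 0.0331 t 17.45 q7 -0.12
shift [0.421 0.151 0.424] turn -0.002
```

Run:
```python
from h import *
go(.4882,.0745,.057,11.5)
```

```text
pos [ 0.4783 -0.0196  0.1449] yaw y 11.46 F [-0.4  0.4 -1.3] w 0.0331 t 17.45 q7 -0.12
shift [0.451 0.142 0.439] turn -0.0
```

play_rows --commands '[[[1,0.15,0.05,0,0],[1,0.3,0.1,0,0],[1,0.42,0.14,0.05,0],[1,0.451,0.142,0.18,0],[1,0.451,0.142,0.3,0],[1,0.451,0.142,0.4,0],[1,0.451,0.142,0.439,0],[1,0.451,0.142,0.439,0],[1,0.451,0.142,0.439,0]]]'

```text
clock: 18.2
tcp_pos: [0.4887, 0.0753, 0.0577]
orientation: [-1.987, -2.433, 0.0]
contact_force: [0.2, -0.2, -1.6]
grip_width: 0.033
gripper_force: 51.0
```

```bash
python3 look.py w8 jaw:.038 stone_center:.072
python3 - <<'E'
from h import *
go(.4882,.0745,.033,11.5)
a=cv2.imread('pics/w8.png')[100:384,130:380]; cv2.imwrite('pics/w8c.png',cv2.resize(a,None,fx=2,fy=2))
E
```

```text
pos [0.4893 0.0754 0.0584] yaw y 11.53 F [-0.4  0.2 -0.4] w 0.0333 t 18.25 q7 -0.44
shift [-2.164 -0.708 -0.209] turn 0.098
jaw 0.86 [214.  98. 289. 144.] [473.  142.7] [41.2 24.3] 11.7
stone_center none
pos [0.4896 0.0755 0.0588] yaw y 11.53 F [ 0.4  0.7 -2. ] w 0.0332 t 18.35 q7 -0.44
shift [-0.004 -0.008  0.129] turn 0.0
```

View pics/w8c.png

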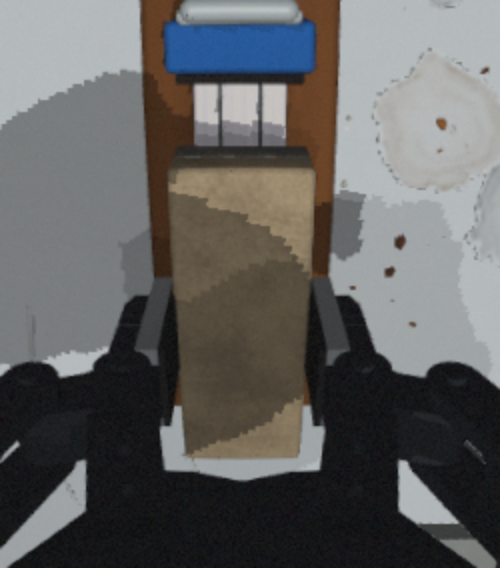

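Run:
```python
from h import *
P,M,o=pose(); p=viewer.grab_frame('wrist')
a=np.radians(-78.4); ax=np.array([np.cos(a),np.sin(a)]); ay=np.array([-ax[1],ax[0]]); c0=np.array([.487,.088])
for n,u,v,z in [('jaw L',165,73,.038),('jaw R',315,73,.038),('bed L',194,100,.026),('bed R',287,100,.026),('board L',148,150,.012),('board R',332,150,.012),('stone L',170,170,P[2]+.0148),('stone R',313,170,P[2]+.0148),('st near L',184,457,P[2]+.0148),('st near R',299,457,P[2]+.0148)]:
    X=wonz(p,u/2+130,v/2+100,z,P,M); d=X[:2]-c0
    print(n,'holder',(d@ax*1000).round(1),(d@ay*1000).round(1))
d=P[:2]-c0; print('tcp',d@ax,d@ay)
```

```text
jaw L holder -47.5 -22.2
jaw R holder -47.4 19.4
bed L holder -37.5 -15.2
bed R holder -37.4 12.7
board L holder -18.0 -32.1
board R holder -18.0 29.2
stone L holder -30.4 -17.3
stone R holder -30.4 15.1
st near L holder 58.2 -18.1
st near R holder 58.3 15.9
tcp 0.012743933363908553 2.5361913658365965e-06
```

The stone is centred on the bed to within 0.3 mm and aligned, with about 4 mm to the stop and a wide gap to the jaw. Lowering.

play_rows --commands '[[[1,0,0,0.04,0],[1,0,0,0.08,0],[1,0,0,0.11,0],[1,0,0,0.122,0],[1,0,0,0.122,0],[1,0,0,0.122,0]]]'

```text
clock: 18.9
tcp_pos: [0.4882, 0.0756, 0.0327]
orientation: [-1.986, -2.434, 0.001]
contact_force: [0.5, 0.3, -1.4]
grip_width: 0.0334
gripper_force: 51.1
```

play_rows --commands '[[[1,0,0,0.005,0],[1,0,0,0.008,0],[1,0,0,0.008,0],[1,0,0,0.008,0]]]'

```text
clock: 19.23
tcp_pos: [0.4885, 0.0756, 0.0322]
orientation: [1.986, 2.434, -0.001]
contact_force: [-2.7, -0.5, 11.3]
grip_width: 0.0331
gripper_force: 52.5
```

play_rows --commands '[[[1,0,0,-0.006,0],[0.3,0,0,-0.006,0],[-0.5,0,0,-0.006,0],[-1,0,0,-0.006,0],[-1,0,0,-0.02,0],[-1,0,0,-0.15,0],[-1,0,0,-0.33,0],[-1,0.02,0,-0.48,0],[0,0.18,0,-0.5,0],[1,0.36,0,-0.5,0],[1,0.53,0,-0.5,0],[1,0.53,0,-0.5,0]]]'

```text
clock: 20.23
tcp_pos: [0.4657, 0.1872, 0.1329]
orientation: [-1.974, -2.441, -0.008]
contact_force: [0.2, 0.3, 0.1]
grip_width: 0.0388
gripper_force: 0.0
```

Run:
```python
from h import *
go(.4664,.1808,.033,11.6)
t=viewer.grab_frame('top'); s=viewer.grab_frame('side'); 
a=t['pixels'][195:260,180:270]; b=s['pixels'][145:225,195:270]
f2=lambda i,k: cv2.resize(i,(380,380*i.shape[0]//i.shape[1]),interpolation=cv2.INTER_CUBIC)
a=f2(a,1);b=f2(b,1); h=max(len(a),len(b)); im=np.zeros((h,760,3),np.uint8); im[:len(a),:380]=a; im[:len(b),380:]=b
cv2.imwrite('pics/ts.png',im[:,:,::-1])
```

```text
pos [0.4657 0.1872 0.1329] yaw y 12.07 F [0.2 0.3 0.1] w 0.0388 t 20.23 q7 -0.58
shift [-0.034 -0.005  0.5  ] turn 0.005
```

View pics/ts.png

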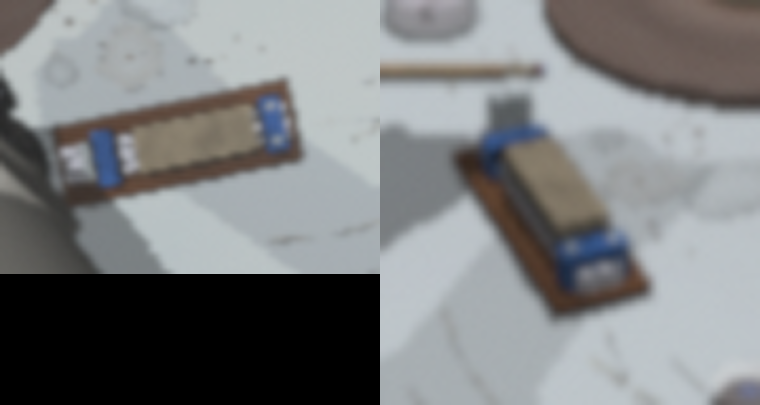

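The stone lies flat on the bed, pale side up. That was my 11th picture, one over the limit of 10, so from here I'll work from numbers only. Next I'll come down outside the tab and push it.

play_rows --commands '[[[1,0,0,0.1,0.005],[1,-0.02,0,0.25,0.005],[1,-0.02,0,0.38,0.005],[1,-0.02,0,0.46,0.005],[1,-0.02,0,0.48,0.005],[1,-0.02,0,0.48,0.005]]]'

```text
clock: 20.83
tcp_pos: [0.4675, 0.1738, 0.0344]
orientation: [-1.997, -2.424, 0.004]
contact_force: [-0.1, 0.4, -0.2]
grip_width: 0.0001
gripper_force: 0.0
```

play_rows --commands '[[[1,-0.02,0,0,0],[1,-0.04,0,0,0],[1,-0.06,0,0,0],[1,-0.08,0,0,0],[1,-0.1,0,0,0],[1,-0.12,0,0,0],[1,-0.13,0,0,0],[1,-0.13,0,0,0]]]'

```text
clock: 21.5
tcp_pos: [0.4737, 0.1503, 0.036]
orientation: [1.996, 2.426, 0.003]
contact_force: [0.0, 3.5, 1.9]
grip_width: -0.0003
gripper_force: 1.9
```

```bash
cat > hp.py <<'E'
from h import *
P,M,o=pose(); a=np.radians(-78.4); ax=np.array([np.cos(a),np.sin(a)]); ay=np.array([-ax[1],ax[0]]); d=(P[:2]-[.487,.088])*1000
F=np.array(o['contact_force'])
print('holder tcp',(d@ax).round(1),(d@ay).round(1),'z',P[2].round(4),'yaw',np.degrees(np.arctan2(M[1,1],M[0,1])).round(2),'Fx',(F[:2]@ax).round(1),'t',o['clock'])
E
python3 hp.py
```

```text
holder tcp -63.7 -0.5 z 0.036 yaw 11.11 Fx -3.4 t 21.5
```

play_rows --commands '[[[1,-0.008,0,0,0],[1,-0.015,0,0,0],[1,-0.015,0,0,0],[1,-0.015,0,0,0]]]'

```text
clock: 21.83
tcp_pos: [0.4738, 0.1501, 0.036]
orientation: [-1.992, -2.427, -0.007]
contact_force: [-1.5, 10.3, 1.9]
grip_width: -0.0002
gripper_force: 5.1
```

```bash
python3 hp.py
```

```text
holder tcp -63.5 -0.4 z 0.036 yaw 11.25 Fx -10.4 t 21.8333
```

Force rose to 10 N with no motion, so the jaw seems closed on the stone. I'll press a touch more, back off and check from the earlier viewing pose, which is on the way to the tin.

play_rows --commands '[[[1,-0.01,0,0,0],[1,-0.01,0,0,0],[1,-0.01,0,0,0]]]'

```text
clock: 22.08
tcp_pos: [0.4739, 0.15, 0.0361]
orientation: [-1.989, -2.428, -0.01]
contact_force: [-3.2, 16.0, 2.0]
grip_width: 0.0
gripper_force: 7.4
```

```bash
python3 hp.py
```

```text
holder tcp -63.4 -0.4 z 0.0361 yaw 11.34 Fx -16.3 t 22.0833
```

play_rows --commands '[[[1,0.06,0,0,0],[1,0.12,0,0,0],[1,0.12,0,-0.15,0],[1,0.12,0,-0.33,0],[1,0.05,0,-0.5,0],[0,-0.12,0,-0.54,0],[-1,-0.3,0,-0.54,0],[-1,-0.48,0,-0.54,0],[-1,-0.66,0,-0.54,0],[-1,-0.83,0,-0.54,0],[-1,-0.83,0,-0.54,0],[-1,-0.83,0,-0.54,0]]]'

```text
clock: 23.08
tcp_pos: [0.5054, -0.0207, 0.1429]
orientation: [-2.002, -2.42, 0.004]
contact_force: [-0.0, 0.7, -0.5]
grip_width: 0.0834
gripper_force: 0.0
```

```bash
cat > chk.py <<'E'
from h import *
P,M,o=pose(); p=viewer.grab_frame('wrist'); save(p,'w9')
ax=np.array([np.cos(np.radians(-78.4)),np.sin(np.radians(-78.4))]); ay=np.array([-ax[1],ax[0]])
def hp(m,z):
    v,u=np.nonzero(m); W=np.array([wonz(p,a,b,z,P,M)[:2]-[.487,.088] for a,b in zip(u,v)])*1000
    return np.c_[W@ax,W@ay]
im=p['pixels'].astype(int); hsv=cv2.cvtColor(p['pixels'],cv2.COLOR_RGB2HSV)
blue=((hsv[...,0]>105)&(hsv[...,0]<125)&(hsv[...,1]>150)&(hsv[...,2]>70)).astype(np.uint8)
n,l,st,c=cv2.connectedComponentsWithStats(blue)
for i in range(1,n):
    if st[i,4]>100:
        h=hp(l==i,.038); q=lambda k:np.percentile(h[:,k],[1,50,99]).round(1); print('blue',st[i],q(0),q(1))
q=viewer.trace(p,'stone_center')
if q: 
    h=hp(q[0]['pixels'],.047); print('stone',round(q[0]['score'],2),q[0]['rect'],np.percentile(h,[1,50,99],axis=0).round(1).tolist())
    W=(h@np.vstack([ax,ay])).astype(np.float32); print(cv2.minAreaRect(W))
E
python3 chk.py; python3 hp.py
```

```text
blue [227  10  50  17 809] [-45.2 -38.  -30.9] [-22.6  -3.   17.2]
blue [230 139  48  19 702] [65.1 72.1 79.8] [-22.3  -2.8  17.4]
stone 0.58 [231.0, 26.5, 275.6, 139.1] [[-26.5, -19.0], [17.1, -2.4], [61.3, 14.4]]
((0.9108772277832031, -17.540267944335938), (35.02041244506836, 89.90093994140625), 11.803093910217285)
holder tcp 106.7 -3.2 z 0.1432 yaw 11.14 Fx -0.7 t 23.1833
```

Jaw verified: the 96 mm gap between the blue blocks less the rubbers leaves 90 mm. The stone is centred to 0.4 mm and aligned to 0.2°. Now the tin.

Run:
```python
from h import *
go(.438,-.215,.13,2.1)
```

```text
pos [ 0.5054 -0.0172  0.1432] yaw y 11.14 F [-0.5  0.6 -0.5] w 0.086 t 23.18 q7 -0.14
shift [-0.905 -0.521  0.067] turn 0.1
```

play_rows --commands '[[[-1,-0.15,-0.09,0,0.03],[-1,-0.32,-0.18,0,0.06],[-1,-0.49,-0.28,0,0.1],[-1,-0.65,-0.38,0,0.1],[-1,-0.8,-0.46,0.03,0.1],[-1,-0.905,-0.521,0.06,0.1],[-1,-0.905,-0.521,0.06,0.1],[-1,-0.905,-0.521,0.06,0.1]]]'

```text
clock: 23.85
tcp_pos: [0.4381, -0.2151, 0.1311]
orientation: [-2.18, -2.26, 0.001]
contact_force: [1.4, -0.3, -1.0]
grip_width: 0.0853
gripper_force: 0.0
```

```bash
python3 look.py w10 tin_center:.061
python3 - <<'E'
from h import *
go(.438,-.215,.039,2.0)
E
```

```text
pos [ 0.4389 -0.2139  0.1314] yaw y 2.21 F [ 0.4  1.2 -0.1] w 0.0851 t 23.9 q7 0.16
shift [-0.814 -0.041  0.156] turn -0.005
tin_center 0.85 [235. 132. 270. 250.] [ 438.  -206.2] [25.  95.6] 1.9
pos [ 0.4394 -0.2135  0.1316] yaw y 2.29 F [-0.1  0.1  0.2] w 0.0851 t 23.95 q7 0.16
shift [-0.008 -0.007  0.463] turn 0.003
```

play_rows --commands '[[[-1,-0.004,-0.006,0.12,0.003],[-1,-0.004,-0.006,0.25,0.003],[-1,-0.004,-0.006,0.36,0.003],[-1,-0.004,-0.006,0.43,0.003],[-1,-0.004,-0.006,0.46,0.003],[-1,-0.004,-0.006,0.46,0.003],[0,-0.004,-0.006,0.46,0.003],[1,-0.004,-0.006,0.46,0.003],[1,-0.004,-0.006,0.46,0.003],[1,-0.004,-0.006,0.46,0.003],[1,-0.004,-0.006,0.46,0.003],[1,-0.004,-0.006,0.46,0.003]]]' --grip_force 40

```text
clock: 24.95
tcp_pos: [0.438, -0.2167, 0.0402]
orientation: [2.185, 2.256, 0.0]
contact_force: [-0.5, 0.4, 5.7]
grip_width: 0.0237
gripper_force: 41.5
```

Run:
```python
from h import *
go(.434,-.3805,.07,2.5)
```

```text
pos [ 0.438  -0.2167  0.0402] yaw y 1.83 F [-0.5  0.4  5.7] w 0.0237 t 24.95 q7 0.05
shift [-0.818 -0.046 -0.148] turn -0.007
```

play_rows --commands '[[[1,0,0,-0.12,0],[1,0,0,-0.3,0],[1,0,0,-0.46,0],[1,-0.15,-0.01,-0.5,0],[1,-0.33,-0.02,-0.5,0],[1,-0.5,-0.03,-0.5,0],[1,-0.67,-0.04,-0.5,-0.007],[1,-0.82,-0.04,-0.45,-0.007],[1,-0.825,-0.04,-0.35,-0.007],[1,-0.825,-0.04,-0.28,-0.007],[1,-0.825,-0.04,-0.28,-0.007],[1,-0.825,-0.04,-0.28,-0.007]]]'

```text
clock: 25.95
tcp_pos: [0.4341, -0.3809, 0.0948]
orientation: [-2.171, -2.267, -0.0]
contact_force: [0.5, 0.3, 0.0]
grip_width: 0.0236
gripper_force: 40.6
```

Run:
```python
from h import *
P,M,o=pose(); p=viewer.grab_frame('wrist'); save(p,'w11')
go(.4352,-.383,.0525,2.5)
for th,z in [('tin_center',P[2]+.021),('rack',.03)]:
    q=viewer.trace(p,th)
    if q: 
        m=q[0]['pixels'].astype(np.uint8); c=max(cv2.findContours(m,0,2)[0],key=cv2.contourArea)[:,0,:]
        W=np.array([wonz(p,u,v,z,P,M)[:2] for u,v in c],dtype=np.float32); print(th,q[0]['rect'],cv2.minAreaRect(W*1000))
```

```text
pos [ 0.4349 -0.3811  0.0957] yaw y 2.51 F [-0.  -0.8 -1.2] w 0.0234 t 26.0 q7 0.42
shift [-0.01   0.001  0.216] turn 0.0
tin_center [225.0, 146.6, 280.4, 324.6] ((432.6321716308594, -367.9641418457031), (23.642927169799805, 97.00176239013672), 2.9137933254241943)
rack [211.9, 117.2, 418.8, 268.5] ((484.5378112792969, -373.6145935058594), (159.27813720703125, 123.24897766113281), 2.7333285808563232)
```

play_rows --commands '[[[1,-0.008,0.003,0.05,0],[1,-0.008,0.003,0.09,0],[1,-0.008,0.003,0.12,0],[1,-0.008,0.003,0.14,0],[1,-0.008,0.003,0.15,0],[1,-0.008,0.003,0.15,0]]]'

```text
clock: 26.6
tcp_pos: [0.4351, -0.3828, 0.0648]
orientation: [-2.172, -2.268, 0.0]
contact_force: [0.9, -0.1, -1.5]
grip_width: 0.0232
gripper_force: 40.7
```

play_rows --commands '[[[1,0,0,0.025,0],[1,0,0,0.045,0],[1,0,0,0.056,0],[1,0,0,0.06,0],[1,0,0,0.06,0],[1,0,0,0.06,0]]]'

```text
clock: 27.1
tcp_pos: [0.4355, -0.3831, 0.0535]
orientation: [2.173, 2.269, 0.0]
contact_force: [-0.1, -0.9, -0.8]
grip_width: 0.0234
gripper_force: 40.7
```

play_rows --commands '[[[1,0,0,0.006,0],[1,0,0,0.01,0],[1,0,0,0.01,0],[1,0,0,0.01,0]]]'

```text
clock: 27.43
tcp_pos: [0.4358, -0.3833, 0.0523]
orientation: [2.172, 2.268, -0.0]
contact_force: [-1.7, 0.8, 5.3]
grip_width: 0.0234
gripper_force: 41.4
```

Seated. I'll release gently, lift and check.

play_rows --commands '[[[0.5,0,0,0,0],[0,0,0,0,0],[-0.5,0,0,0,0],[-1,0,0,0,0],[-1,0,0,-0.05,0],[-1,0,0,-0.2,0],[-1,0,0,-0.38,0],[-1,0,0,-0.55,0],[-1,0,0,-0.72,0],[-1,0,0,-0.9,0],[-1,0,0,-0.9,0],[-1,0,0,-0.9,0]]]'

```text
clock: 28.43
tcp_pos: [0.4368, -0.3839, 0.2348]
orientation: [2.169, 2.265, 0.0]
contact_force: [0.1, 0.3, -1.2]
grip_width: 0.0856
gripper_force: 0.0
```

```bash
python3 look.py w12 tin_center:.073 rack:.012 packet_center:.064
python3 - <<'E'
from h import *
t=viewer.grab_frame('top'); s=viewer.grab_frame('side')
for p,n,l in((t,'top',['gem_box_center','canister_center','holder','rouge_tub_center','toothbrush_center']),(s,'side',['tin_center','stone_center','packet_center','canister_center','gem_box_center','jaw','lamp_center'])):
    for th in l:
        for q in viewer.trace(p,th)[:1]: print(n,th,round(q['score'],2),q['rect'])
E
```

```text
pos [ 0.4356 -0.3833  0.2327] yaw y 2.47 F [-0.3  0.  -0.4] w 0.0854 t 28.48 q7 0.5
shift [0.032 0.007 0.663] turn -0.003
tin_center 0.81 [240. 124. 264. 206.] [ 435.7 -374.6] [23.9 91.6] 3.0
rack 0.68 [225. 109. 357. 205.] [ 487.4 -377.6] [167.  127.6] 2.2
packet_center 0.82 [321. 122. 350. 199.] [ 528.1 -369.6] [27.3 87.5] 5.3
top gem_box_center 0.6 [278.1, 196.7, 291.8, 213.2]
top canister_center 0.61 [294.9, 193.3, 313.2, 205.7]
top holder 0.95 [192.7, 214.7, 251.0, 243.2]
top rouge_tub_center 0.76 [324.4, 150.5, 349.4, 167.7]
top toothbrush_center 0.65 [341.2, 173.2, 398.2, 181.7]
side tin_center 0.57 [233.8, 273.6, 254.3, 324.0]
side stone_center 0.16 [260.3, 219.4, 276.2, 232.1]
side packet_center 0.7 [275.8, 268.3, 296.4, 309.9]
side canister_center 0.7 [269.3, 223.1, 284.0, 244.3]
side gem_box_center 0.42 [262.7, 219.1, 274.7, 228.5]
side lamp_center 0.73 [195.7, 126.3, 213.9, 151.5]
```

```bash
python3 -c "
from bench import r
print(r.hand_in())"
```

```text
the job is handed in; nothing more can be done
None
```

The job is handed in: the stone is clamped flat, centred and pale side up, the tin is back on edge in the front slot within about 1 mm of where it stood, and the bystanders I re-checked had not moved (the dop stick was not re-checked); I viewed 11 pictures, one over your limit of 10.

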